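# Bar the compressor over top of compression

### The job

Fit the T-handled key with the hexagonal foot into the compressor flywheel's hub, shuffling it until it drops fully home in the hexagonal pocket. Then, turning the key and not pushing on the flywheel itself, bring the flywheel clockwise (seen from above) over compression and stop with the lug on its rim just past the fixed pointer, by about a finger's width (10 mm). Leave the key standing in the hub, and leave the other things on the bench where they are.

Things in the scene. Friction and masses are not known exactly. Their poses are not given: they have to be found in the camera images.
- hex_key_grip (a point): centre of the cross-bar of the loose T-handled steel key with a HEXAGONAL foot, on the key's axis, 86 mm above its underside (z up). Bar 90 mm long along this x axis, 22 mm wide along y, 24 mm high; below it a stem of 20 mm diameter. The key stands upright on its foot on the bench, 98 mm tall, 0.36 to 0.6 kg
- hex_key_foot (a point): centre of the underside of that key's foot: hexagon 58 mm across flats, 67 mm across corners, 25 mm high, sharp-edged, two corners on this x axis (along the bar), flats facing +y and -y
- square_key_grip (a point): the other T-handled key, alike but for its SQUARE foot (50 mm), not needed; this point is the centre of its cross-bar, 86 mm above its underside. The two keys may stand in either place
- pocket (a point): centre of the floor of the hexagonal pocket in the flywheel's hub; turns with the wheel, z up along the shaft. Pocket 61.2 mm across flats, two corners on this x axis, flats facing +y and -y, 18 mm deep: the key enters within about 5 degrees of yaw, any of six ways round. Fully home, the key's underside is on this floor and its bar's centre 86 mm above
- hub (a point): centre of the hub's top, 30 mm above the pocket's floor; hub 100 mm across. A round recess 82 mm across goes 12 mm down from here to a ledge round the pocket's mouth: a key not lined up rests on that ledge, 18 mm too high. Wheel 180 mm across, level, on a grey compressor pump fixed to the bench, finned cylinder pointing away from the robot
- lug (a point): top of the small raised timing lug (14 x 8 x 10 mm) on the flywheel's rim, 83 mm from the shaft's axis, 32 mm above the pocket's floor, on the pocket's +x side; turns with the flywheel
- pointer (a point): tip of the fixed pointer, a 5 mm wide finger on a bracket beside the rim on the cylinder's side, 88 mm from the shaft's axis. With the lug exactly at the pointer the pump is at the top of compression
- flywheel (a joint): wheel angle in rad, growing CLOCKWISE from above; 0 = lug at pointer; starts -1.02 to -0.72. Friction 0.2 N m keeps it where it is left up to about 0.28. A spring adds little at the start, a peak of 0.25 N m (0.45 in all) near -0.5, nothing at 0, then pushes onward. 10 mm at the lug is 0.12 rad. The key has about 0.09 rad of play either way
- bottle: white plastic bottle, 56 mm diameter, 150 mm tall; origin at the centre of its underside; a bystander, loose
- tin: plain steel tin, 90 mm diameter, 130 mm tall; origin at the centre of its underside; a bystander, loose
- spray: white spray can, 60 mm diameter, 170 mm tall; origin at the centre of its underside; a bystander, loose
- wrench: steel wrench, 200 mm long, lying on the bench; its x axis runs along it; a bystander, loose
- hammer: hammer lying on the bench, handle along its x axis; a bystander, loose
Things that resemble listed ones, but are neither listed nor needed, are in the scene too. Leave any red or turquoise look-alike of the part that bears hex_key_grip alone.

How it is judged:
By the outcome, as a careful person would: the job done as asked, in the order asked, and still so for the second after the job is handed in, with the robot touching nothing.
It also fails if it takes over 51 s, if anything falls off the work surface, if the arm or the gripper's body presses on something with over 40 N, if the wrist force passes 120 N, or if a joint passes its speed limit or range.

### The arm

A 6-joint arm with a two-finger parallel gripper is mounted at the origin on the work surface. World frame = base frame: x ahead of the robot, y to its left, z up, the work surface at z = 0. Lengths are in m, angles in rad, forces in N, time in s.
With the tool pointing down it reaches from about 0.275 to 0.775 m from the base axis. Payload 14.6 kg.
Tool frame: the origin (TCP) lies midway between the tips of the shut fingers; the grasp point (between the pads) lies 19 mm behind it; z points along the fingers, y is the line along which they close (so a half turn about z gives the same grasp; the last joint's range is limited). The gripper opens to 85 mm and grips with 20 to 120 N. Pads are 22 mm wide; open, the fingers measure 114 mm over their backs; the gripper's body (76 mm by 85 mm) begins 54 mm behind the grasp point. The pads swing forward as they close: fully open they stand 13 mm farther back than shut.
Start: joints at [-1.352, 0.263, -0.048, 1.259, 0, 1.415], TCP at [0.192, -0.489, 0.231] pointing down, gripper open.
Joint ranges: [-2.65, 2.65], [-0.89, 1.7], [-1.18, 1.37], [-2.13, 2.11], [-1.35, 1.29], [-3.14, 3.14]. Speed limits (rad/s): [1.89, 1.89, 2.57, 2.79, 3.14, 3.14].

### API

Orientations are given as a unit quaternion [x, y, z, w].
In Python, from workcell import observe, read_camera, job_done, search_frame gives the robot as it stands. The module is installed in compiled form; this text tells all that it offers.
- The arm moves only by the tool servo_tool, never from a script. Its argument "deltas" is a list that holds one entry, the list of rows, each a list of 7 numbers: the turn, a rotation vector about the tool's x, y, z scaled (see below), then the shift along the tool's x, y, z scaled (see below), then the gripper command: -1 is shut, 1 is fully open, values between are in proportion. A call has 1 to 20 rows; each row is the pose to reach, as a shift and turn from the pose commanded when the call began, along the tool's axes at that moment; what a row does not reach only later rows make up. The controller multiplies each number of a shift by 0.4 m and each number of a turn by 2 rad. A row lasts 1/10 s, in which the tool goes at most 50 mm and 8.59 degrees, less where a joint would pass 70% of its speed; a pose out of reach is approached as far as the arm can. A call with a number of a shift or a turn outside -1 to 1 is refused whole. A call with a gripper value outside its range is refused whole. The fingers move at their own pace and stop on an object; the grip force is fixed at half the most. Time passes only in rows, so rows that repeat a pose let the fingers close. It gives the time, the measured TCP pose, the force, the opening and the grip force at its end, in the units of the state.
- observe(): the state, without advancing time (a new reading comes with each control period).
- read_camera(name): name is "scene" or "top" or "wrist"; returns a dict with "pixels" (420x560x3 uint8, red, green, blue), "depth" (420x560 float32, m along the optical axis (not along the pixel's ray), 0 where there is no reading), "K" (3x3 intrinsics, pixels), "xyz" and "attitude" of the camera in the world. Camera axes: x right, y down, z forward; pixel columns grow to the right and rows downward; lengths in m; the calibration is good to about 2 mm. A picture is of the moment at which its call begins.
- job_done(): hands the job in; it is judged then, once.
Trained networks look in a picture, given as the dict that the camera call returned (one of the last four; its "shot" number tells which), for a name from the list of things; names that differ only in an ending like _2 or _b are one class to them, and where a whole thing is asked for, a point or a joint stands for the part that bears it (a point fixed in the world has none). Each returns a list of dicts, best first, with "conf" (0 to 1); they miss things now and then, are a little off and sometimes report something else, mostly with a low value. They report only what shows in the picture. A call takes as long as a camera call. They do not tell look-alikes from the thing itself.
- search_frame(picture, target): "extent" ([left, top, width, height] in pixels, round what is visible of it).
The state is a dict: "clock": time; "joint_pos": joint angles; "joint_vel": joint speeds; "tau": joint torques, N m; "eef_pos": TCP position; "orientation": TCP orientation; "contact_force": force on the tool from outside, world axes, zero at the start; "torque": the same for the moment, N m; "finger_gap": opening from 0.0 (shut) to 1.0 (fully open); "grip_force": force on a finger pad.
Only numpy, scipy, OpenCV 4.12 (cv2) and the standard library are available. Lean on these libraries where they do the work, as an engineer would, in place of code of your own. Each camera call takes 0.05 s, during which the arm holds its last target. There are 200 camera calls.

## Working session

There is one attempt and no reset: what is moved stays moved. The work goes in short steps, Python scripts to look and compute and a tool call to move; the robot and the scene stay as the last step left them, time stands still between calls to the robot, and variables do not carry over. Pictures are saved under pics/ and viewed, at most 10 in all, crops included, and the job is handed in when it is done.

Besides the shell and the picture viewer there is one more tool, called by a JSON object that holds its "method" and its "body", one argument or row to a line. servo_tool: Moves the arm, as the interface text tells. Its arguments: {"type":"object","properties":{"deltas":{"type":"array"}},"required":["deltas"]}

```bash
mkdir -p pics
cat > h.py <<'E'
import numpy as np, cv2
from scipy.spatial.transform import Rotation as R
from workcell import *
def cam(n):
    p=read_camera(n); return p
def att(p):
    a=np.array(p["attitude"]); return a if a.shape==(3,3) else R.from_quat(a).as_matrix()
def cloud(p):
    d=p["depth"]; v,u=np.mgrid[:420,:560]; K=p["K"]
    c=np.stack([(u-K[0,2])/K[0,0]*d,(v-K[1,2])/K[1,1]*d,d],-1)
    return c@att(p).T+np.array(p["xyz"])
def save(p,n): cv2.imwrite("pics/"+n,cv2.cvtColor(p["pixels"],cv2.COLOR_RGB2BGR))
E
python3 - <<'E'
from h import *
o=observe();print({k:np.round(v,3) for k,v in o.items()})
im=[]
for n in("top","scene"):
    p=cam(n);print(n,p["xyz"],p["attitude"]);save(p,n+"0.png");X=cloud(p);np.save(n+".npy",X)
    for t in("hex_key_grip","square_key_grip","hub","lug","pointer","flywheel","bottle","tin","spray","wrench","hammer"):
        for r in search_frame(p,t)[:3]:
            l,tt,w,h=r["extent"];print(t,round(r["conf"],2),[int(a) for a in r["extent"]],np.round(X[min(419,int(tt+h/2)),min(559,int(l+w/2))],3))
E
```

```text
{'clock': np.float64(0.0), 'joint_pos': array([-1.352,  0.264, -0.049,  1.259,  0.   ,  1.416]), 'joint_vel': array([-0.   , -0.002,  0.   , -0.001,  0.001, -0.002]), 'tau': array([ 1.0000e-03, -6.3762e+01,  3.8456e+01,  1.4000e-02, -0.0000e+00,
       -0.0000e+00]), 'eef_pos': array([ 0.192, -0.488,  0.231]), 'orientation': array([ 0.983,  0.186,  0.   , -0.001]), 'contact_force': array([-0.015,  0.101, -0.068]), 'torque': array([-0.   , -0.009, -0.016]), 'grip_force': np.float64(0.0), 'finger_gap': np.float64(1.002)}
top [ 0.47064451 -0.01613618  1.24691878] [ 0.7125175  -0.7006415   0.01516453 -0.0345014 ]
hex_key_grip 0.97 [185, 286, 27, 31] [0.3   0.248 0.023]
hex_key_grip 0.89 [174, 150, 32, 19] [0.711 0.271 0.08 ]
hex_key_grip 0.87 [126, 132, 33, 30] [0.743 0.405 0.099]
square_key_grip 0.73 [219, 243, 19, 30] [0.43  0.152 0.092]
hub 0.7 [276, 192, 70, 64] [ 0.531 -0.078  0.099]
lug 0.93 [276, 188, 66, 65] [ 0.539 -0.069  0.099]
pointer 0.61 [273, 136, 81, 127] [ 0.597 -0.079  0.108]
pointer 0.38 [203, 182, 25, 32] [0.6   0.193 0.095]
pointer 0.38 [395, 201, 49, 84] [ 0.485 -0.
[... 665 characters left out ...]
03 0.189 0.058]
hex_key_grip 0.78 [407, 220, 36, 49] [0.731 0.264 0.059]
square_key_grip 0.65 [308, 178, 21, 43] [0.458 0.134 0.078]
hub 0.89 [218, 201, 83, 51] [ 0.528 -0.074  0.103]
lug 0.85 [217, 201, 80, 52] [ 0.571 -0.097  0.133]
lug 0.61 [353, 204, 25, 48] [0.6   0.188 0.054]
pointer 0.59 [219, 200, 82, 135] [ 0.648 -0.128  0.086]
flywheel 0.88 [222, 200, 74, 57] [ 0.575 -0.094  0.135]
bottle 0.77 [375, 226, 26, 64] [0.762 0.129 0.093]
tin 0.61 [426, 175, 40, 54] [0.644 0.407 0.089]
spray 0.7 [384, 134, 22, 60] [0.421 0.419 0.098]
spray 0.28 [219, 198, 79, 134] [ 0.643 -0.127  0.09 ]
wrench 0.78 [355, 183, 47, 29] [0.435 0.36  0.008]
hammer 0.83 [82, 264, 83, 64] [ 0.523 -0.404  0.026]
```

Run:
```python
import cv2
a=cv2.imread("pics/top0.png");b=cv2.imread("pics/scene0.png")
cv2.imwrite("pics/a.png",cv2.resize(a[110:330,90:370],None,fx=2.7,fy=2.7,interpolation=2))
cv2.imwrite("pics/b.png",cv2.resize(b[120:350,200:470],None,fx=2.6,fy=2.6,interpolation=2))
```

```text
(no output)
```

View pics/a.png

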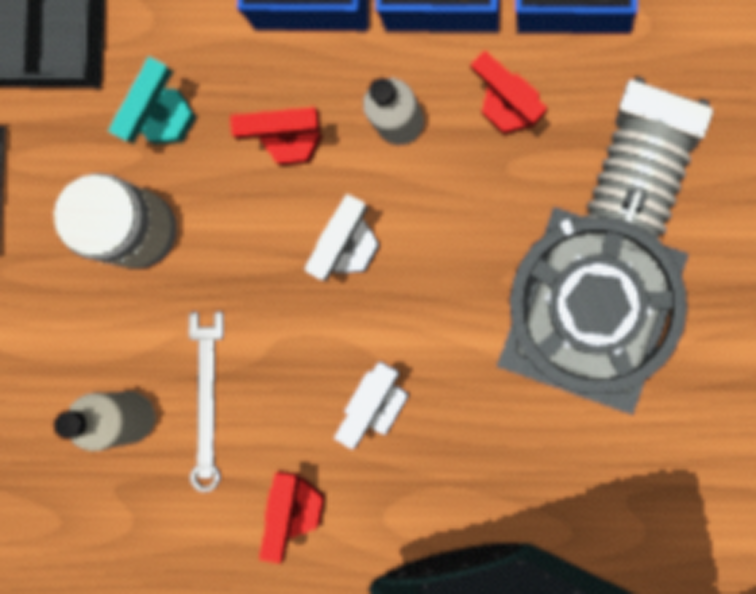

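View pics/b.png

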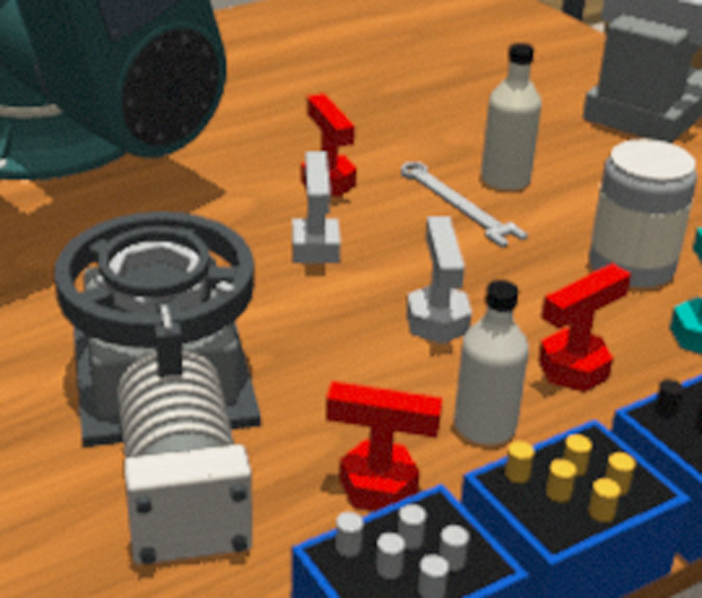

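Run:
```python
from h import *
X=np.load("top.npy")
def sel(c,r,z0,z1):
    m=(np.hypot(X[...,0]-c[0],X[...,1]-c[1])<r)&(X[...,2]>z0)&(X[...,2]<z1);return X[m]
for c in((.6,.19),(.43,.152)):
    P=sel(c,.065,.085,.11);print(len(P),P.mean(0));print(cv2.minAreaRect(P[:,:2].astype(np.float32)))
    F=sel(c,.065,.018,.03);print('foot',len(F),F.mean(0))
P=sel((.535,-.075),.11,.05,.2)
print(np.histogram(P[:,2],bins=np.arange(.05,.17,.005)))
for z0,z1 in((.1,.115),(.122,.14)):
    Q=sel((.535,-.075),.11,z0,z1);print(z0,len(Q),Q.mean(0),Q.min(0),Q.max(0),cv2.minEnclosingCircle(Q[:,:2].astype(np.float32)))
```

```text
280 [0.60081988 0.19842616 0.0970607 ]
((0.6012557744979858, 0.199044331908226), (0.02312728762626648, 0.08988112956285477), 61.899051666259766)
foot 152 [0.59462232 0.18800077 0.02439382]
274 [0.42753516 0.1614878  0.09716988]
((0.4274405539035797, 0.162051260471344), (0.022430842742323875, 0.0902520939707756), 60.96851348876953)
foot 134 [0.42393788 0.15431332 0.02467329]
(array([  2,   5,   7,  14,  64, 503, 315,  32,   7, 136, 305,  39, 205,
       377, 844, 296, 253,  26,   5,   0,   0,   0,   0]), array([0.05 , 0.055, 0.06 , 0.065, 0.07 , 0.075, 0.08 , 0.085, 0.09 ,
       0.095, 0.1  , 0.105, 0.11 , 0.115, 0.12 , 0.125, 0.13 , 0.135,
       0.14 , 0.145, 0.15 , 0.155, 0.16 , 0.165]))
0.1 549 [ 0.53823329 -0.07767128  0.10661222] [ 0.45938792 -0.14954026  0.10000246] [6.36378023e-01 1.32981882e-04 1.14924465e-01] ((0.5489197969436646, -0.0806906521320343), 0.08984027802944183)
0.122 1124 [ 0.53615426 -0.07469678  0.12662712] [ 0.44570081 -0.16330508  0.12200048] [0.64118835 0.01359241 0.13987653] ((0.5440436601638794, -0.07844039052724838), 0.09998280555009842)
```

```bash
cat >> h.py <<'E'
def go(x,y,z,yawdeg,ref=None):
    """numbers for a move from the present measured pose to a tool-down pose"""
    o=observe(); R0=R.from_quat(o["orientation"]) ; p=np.array(o["eef_pos"])
    Rt=R.from_euler("z",yawdeg,degrees=True)*R.from_euler("x",180,degrees=True)
    print("t",round(float(o["clock"]),2),"rot",np.round((R0.inv()*Rt).as_rotvec()/2,4),"shift",np.round(R0.inv().apply(np.array([x,y,z])-p)/.4,4))
def st():
    o=observe();Rm=R.from_quat(o["orientation"]).as_matrix()
    print("t %.2f"%o["clock"],np.round(o["eef_pos"],4),"yaw %.2f"%np.degrees(np.arctan2(Rm[1,0],Rm[0,0])),"F",np.round(o["contact_force"],1),"M",np.round(o["torque"],2),"gap %.3f"%o["finger_gap"],np.round(o["joint_pos"],2))
E
python3 -c "
from h import *
go(.50,-.076,.33,125)"
```

```text
t 1.2 rot [ 0.     -0.     -0.9039] shift [ 1.0943 -0.6792 -0.2468]
```

{"method": "servo_tool", "body": {
  "deltas": [
    [[0, 0, -0.9, 0.98, -0.61, -0.25, 1], [0, 0, -0.9, 0.98, -0.61, -0.25, 1], [0, 0, -0.9, 0.98, -0.61, -0.25, 1], [0, 0, -0.9, 0.98, -0.61, -0.25, 1], [0, 0, -0.9, 0.98, -0.61, -0.25, 1], [0, 0, -0.9, 0.98, -0.61, -0.25, 1], [0, 0, -0.9, 0.98, -0.61, -0.25, 1], [0, 0, -0.9, 0.98, -0.61, -0.25, 1], [0, 0, -0.9, 0.98, -0.61, -0.25, 1], [0, 0, -0.9, 0.98, -0.61, -0.25, 1], [0, 0, -0.9, 0.98, -0.61, -0.25, 1], [0, 0, -0.9, 0.98, -0.61, -0.25, 1], [0, 0, -0.9, 0.98, -0.61, -0.25, 1]]
  ]
}}

```text
clock: 2.5
eef_pos: [0.4676, -0.1182, 0.3312]
orientation: [0.464, 0.886, -0.0, -0.0]
contact_force: [-0.3, 0.2, 0.5]
finger_gap: 1.002
grip_force: 0.0
```

Run:
```python
from h import *
st();p=cam("wrist");print(p["xyz"]);save(p,"w1.png");np.savez("w1.npz",X=cloud(p),img=p["pixels"])
```

```text
t 2.50 [ 0.4676 -0.1182  0.3312] yaw 124.73 F [-0.3  0.2  0.5] M [0.02 0.05 0.01] gap 1.002 [-0.42  0.18  0.11  1.5   0.    0.55]
[ 0.42308962 -0.05206637  0.47514838]
```

View pics/w1.png

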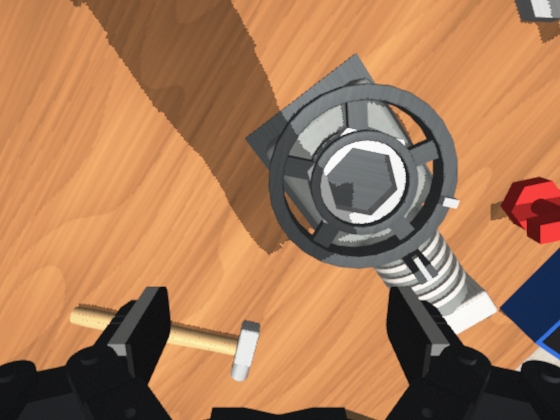

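```bash
cat >> h.py <<'E'
def ray(p,uv,z):
    K=p["K"];uv=np.atleast_2d(uv).astype(float)
    d=np.stack([(uv[:,0]-K[0,2])/K[0,0],(uv[:,1]-K[1,2])/K[1,1],np.ones(len(uv))],1)@att(p).T
    c=np.array(p["xyz"]);return c+d*((z-c[2])/d[:,2])[:,None]
E
python3 - <<'E'
from h import *
p=cam("wrist");X=cloud(p)
for n,(u,v) in dict(floor=(362,180),floor2=(375,190),ledge=(396,180),ledge2=(325,180),hubtop=(313,190),rim=(277,180),rim2=(361,260),lug=(450,203),ptr=(416,257),ptr2=(424,266)).items(): print(n,np.round(X[v,u],4),p["pixels"][v,u])
g=cv2.cvtColor(p["pixels"],cv2.COLOR_RGB2GRAY)
zl=np.median([X[v,u,2] for u,v in((396,180),(325,180),(397,185))])
# hub outer/rim circles: points at rim height
m=(np.hypot(X[...,0]-.537,X[...,1]+.076)<.11)
w=((g>175)&m&(abs(X[...,2]-zl)<.008)).astype(np.uint8)
w=cv2.morphologyEx(w,cv2.MORPH_CLOSE,np.ones((3,3)))
cs,h=cv2.findContours(w,cv2.RETR_CCOMP,cv2.CHAIN_APPROX_NONE)
i=max((k for k in range(len(cs)) if h[0][k][3]>=0),key=lambda k:cv2.contourArea(cs[k]),default=None)
print("zl",zl,i is not None and (cv2.contourArea(cs[i]),cv2.boundingRect(cs[i])))
if i is not None:
    H=ray(p,cs[i][:,0],zl)[:,:2].astype(np.float32)
    c=cv2.minEnclosingCircle(H);print(c)
    from scipy.optimize import least_squares
    def f(q):
        d=H-q[:2];a=np.deg2rad(q[2])+np.arange(6)*np.pi/3+np.pi/6
        return (d@np.stack([np.cos(a),np.sin(a)])).max(1)-q[3]
    for a0 in(0,15,30,45):
        s=least_squares(f,[*c[0],a0,.0306],x_scale=[.01,.01,10,.01],loss="soft_l1",f_scale=.001);print(np.round(s.x,4),s.cost)
big=cv2.resize(p["pixels"][60:300,250:500],None,fx=2.4,fy=2.4,interpolation=2);cv2.imwrite("pics/w1c.png",big[...,::-1])
E
```

```text
floor [ 0.5408 -0.0751  0.1036] [112 116 118]
floor2 [ 0.5583 -0.0759  0.103 ] [112 117 118]
ledge [ 0.5617 -0.0557  0.1221] [227 226 225]
ledge2 [ 0.5059 -0.0939  0.1218] [163 162 161]
hubtop [ 0.4999 -0.1067  0.132 ] [67 70 71]
rim [ 0.4678 -0.1193  0.1244] [68 71 72]
rim2 [ 0.5845 -0.1394  0.1255] [110 114 116]
lug [ 0.6124 -0.044   0.1352] [240 239 239]
ptr [ 0.6198 -0.1033  0.14  ] [165 166 164]
ptr2 [ 0.6316 -0.1059  0.1415] [229 230 229]
zl 0.121844213630936 False
```

View pics/w1c.png

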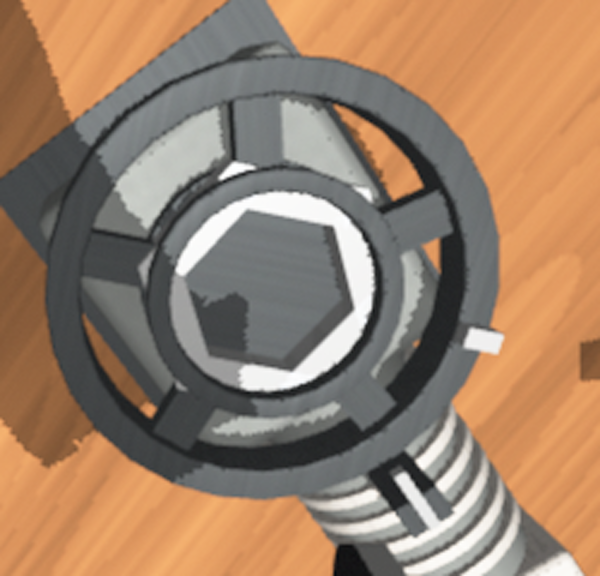

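```bash
cat > hub.py <<'E'
from h import *
from scipy.optimize import least_squares
def hubfit(p,X,c0=(.537,-.076),th=140,zl=.1217):
    g=cv2.cvtColor(p["pixels"],cv2.COLOR_RGB2GRAY)
    m=(np.hypot(X[...,0]-c0[0],X[...,1]-c0[1])<.05)
    w=((g>th)&m).astype(np.uint8)
    # floor/pocket component = non-white blob holding the centre
    uv=np.argwhere(m).mean(0).astype(int)
    n,l=cv2.connectedComponents((1-w)*m.astype(np.uint8))
    b=(l==l[uv[0],uv[1]]).astype(np.uint8)
    b=cv2.morphologyEx(b,cv2.MORPH_OPEN,np.ones((5,5)))
    cs,_=cv2.findContours(b,cv2.RETR_EXTERNAL,cv2.CHAIN_APPROX_NONE);C=max(cs,key=cv2.contourArea)
    H=ray(p,C[:,0],zl)[:,:2];c=H.mean(0)
    def f(q):
        d=H-q[:2];a=np.deg2rad(q[2])+np.arange(6)*np.pi/3+np.pi/6
        return (d@np.stack([np.cos(a),np.sin(a)])).max(1)-q[3]
    S=[least_squares(f,[*c,a,.0306],x_scale=[.01,.01,10,.01],loss="soft_l1",f_scale=.0007) for a in(0,15,30,45)]
    s=min(S,key=lambda s:s.cost);return s.x,np.sqrt(np.median(s.fun**2)),cv2.contourArea(C)
E
python3 - <<'E'
from hub import *
p=cam("wrist");X=cloud(p);g=cv2.cvtColor(p["pixels"],cv2.COLOR_RGB2GRAY)
for th in(130,145): r=hubfit(p,X,th=th);print(np.round(r[0],4),r[1:])
c=r[0][:2]
# circles at hub-top/rim heights
m=(np.hypot(X[...,0]-c[0],X[...,1]-c[1])<.12)&(X[...,2]>.116)
# lug
r_=np.hypot(X[...,0]-c[0],X[...,1]-c[1])
L=(g>200)&(X[...,2]>.13)&(r_>.07)&(r_<.1); n,l,s,ce=cv2.connectedComponentsWithStats(L.astype(np.uint8))
for k in range(1,n):
    if s[k,4]>8:
        q=X[l==k].mean(0);print("blob",s[k],np.round(q,4),"r %.4f ang %.2f"%(np.hypot(*(q[:2]-c)),np.degrees(np.arctan2(*(q[:2]-c)[::-1]))))
Q=X[(g>150)&(X[...,2]>.134)&(r_>.08)&(r_<.13)&(X[...,1]<-.08)];print(len(Q),Q[np.argsort(np.hypot(*(Q[:,:2]-c).T))[:3]],Q.mean(0)); d=Q.mean(0)[:2]-c;print("pointer ang",np.degrees(np.arctan2(d[1],d[0])))
st();go(.601,.199,.20,152)
E
```

```text
[ 0.5008 -0.177  70.4209  0.2675] (np.float64(0.02592062940690361), 222200.0)
[ 0.5008 -0.177  10.427   0.2675] (np.float64(0.025934941579984234), 222171.0)
56 [[ 0.42862891 -0.13528134  0.34657595]
 [ 0.44081495 -0.11609754  0.41528474]
 [ 0.43559467 -0.12042461  0.40705019]] [ 0.50092038 -0.08601602  0.3656634 ]
pointer ang 89.9186717224617
t 2.65 [ 0.4674 -0.1186  0.3313] yaw 124.28 F [-0.4  0.2 -0.1] M [-0.05  0.09  0.05] gap 1.000 [-0.42  0.18  0.11  1.5   0.    0.55]
t 2.65 rot [ 0.     -0.     -0.2419] shift [0.468  0.7231 0.3282]
```

```bash
sed -i 's/c0\[1\])<.05)$/c0[1])<.05)\&(X[...,2]>.09)\&(X[...,2]<.145)/' hub.py
python3 - <<'E'
from hub import *
p=cam("wrist");X=cloud(p);g=cv2.cvtColor(p["pixels"],cv2.COLOR_RGB2GRAY)
for th in(130,145): r=hubfit(p,X,th=th);print(np.round(r[0],4),r[1:])
c=r[0][:2]
r_=np.hypot(X[...,0]-c[0],X[...,1]-c[1]);ok=(X[...,2]<.16)
L=(g>200)&ok&(X[...,2]>.13)&(r_>.07)&(r_<.12); n,l,s,ce=cv2.connectedComponentsWithStats(L.astype(np.uint8))
for k in range(1,n):
    if s[k,4]>8:
        P=X[l==k];q=P.mean(0);a=np.degrees(np.arctan2(*(P[:,:2]-c).T[::-1]));print("blob",s[k],np.round(q,4),"r %.4f ang %.2f"%(np.hypot(*(q[:2]-c)),a.mean()),"rmin %.4f"%np.hypot(*(P[:,:2]-c).T).min())
E
```

```text
[ 0.5363 -0.0755 23.7547  0.0294] (np.float64(0.00036361341937728164), 3187.5)
[ 0.5361 -0.0755 23.9583  0.0296] (np.float64(0.00040857757316307167), 3242.0)
blob [444 197  16  10 111] [ 0.6127 -0.0421  0.1349] r 0.0835 ang 23.59 rmin 0.0766
blob [415 257  20  24 126] [ 0.6341 -0.1083  0.1402] r 0.1033 ang -18.47 rmin 0.0882
```

{"method": "servo_tool", "body": {
  "deltas": [
    [[0, 0, -0.24, 0.468, 0.723, 0.328, 1], [0, 0, -0.24, 0.468, 0.723, 0.328, 1], [0, 0, -0.24, 0.468, 0.723, 0.328, 1], [0, 0, -0.24, 0.468, 0.723, 0.328, 1], [0, 0, -0.24, 0.468, 0.723, 0.328, 1], [0, 0, -0.24, 0.468, 0.723, 0.328, 1], [0, 0, -0.24, 0.468, 0.723, 0.328, 1], [0, 0, -0.24, 0.468, 0.723, 0.328, 1], [0, 0, -0.24, 0.468, 0.723, 0.328, 1], [0, 0, -0.24, 0.468, 0.723, 0.328, 1]]
  ]
}}

```text
clock: 3.7
eef_pos: [0.5995, 0.1992, 0.2003]
orientation: [0.242, 0.97, -0.0, -0.0]
contact_force: [-0.1, 0.8, -0.4]
finger_gap: 0.997
grip_force: 0.0
```

Run:
```python
from h import *
st();p=cam("wrist");save(p,"w2.png");X=cloud(p)
m=(np.hypot(X[...,0]-.601,X[...,1]-.199)<.06)&(X[...,2]>.088)&(X[...,2]<.11)
C=np.argwhere(m)[:,::-1]
P=ray(p,C,.098)[:,:2].astype(np.float32);print(len(P),np.median(X[m][:,2]),cv2.minAreaRect(P))
F=X[(np.hypot(X[...,0]-.601,X[...,1]-.199)<.06)&(X[...,2]>.015)&(X[...,2]<.03)];print(len(F),F.mean(0),F[:,2].max())
```

```text
t 3.70 [0.5995 0.1992 0.2003] yaw 151.98 F [-0.1  0.8 -0.4] M [-0.01 -0.01  0.02] gap 0.997 [ 0.19  0.46  0.17  1.28 -0.    0.68]
4087 0.09912195838926169 ((0.6030672192573547, 0.1994016170501709), (0.022088469937443733, 0.09171120077371597), 62.30177688598633)
1662 [0.60233651 0.19963743 0.02589591] 0.028423020648832453
```

View pics/w2.png

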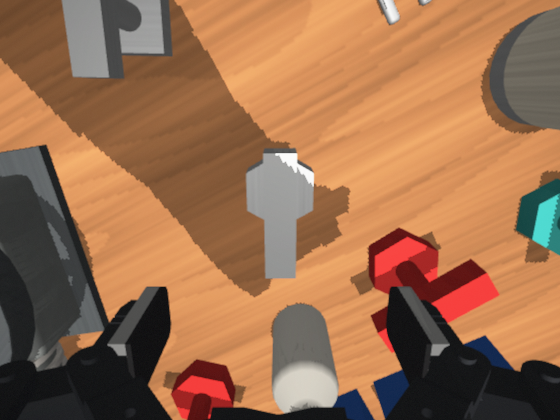

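```bash
python3 -c "
from h import *
go(.6028,.1993,.066,152.2)"
```

```text
t 3.75 rot [ 0.      0.0002 -0.0022] shift [-0.0064  0.0052  0.3368]
```

{"method": "servo_tool", "body": {
  "deltas": [
    [[0, 0, -0.002, -0.006, 0.005, 0.337, 1], [0, 0, -0.002, -0.006, 0.005, 0.337, 1], [0, 0, -0.002, -0.006, 0.005, 0.337, 1], [0, 0, -0.002, -0.006, 0.005, 0.337, 1], [0, 0, -0.002, -0.006, 0.005, 0.337, -1], [0, 0, -0.002, -0.006, 0.005, 0.337, -1], [0, 0, -0.002, -0.006, 0.005, 0.337, -1], [0, 0, -0.002, -0.006, 0.005, 0.337, -1], [0, 0, -0.002, -0.006, 0.005, 0.337, -1], [0, 0, -0.002, -0.006, 0.005, 0.337, -1]]
  ]
}}

```text
clock: 4.75
eef_pos: [0.6031, 0.2002, 0.0664]
orientation: [0.24, 0.971, -0.0, 0.001]
contact_force: [-1.9, -3.5, 9.1]
finger_gap: 0.248
grip_force: 60.1
```

```bash
python3 -c "
from h import *
st(); print(observe()['grip_force'])
go(.6028,.1993,.24,150)"
```

```text
t 4.75 [0.6031 0.2002 0.0664] yaw 152.27 F [-1.9 -3.5  9.1] M [-0.53  0.37  0.03] gap 0.248 [ 0.19  0.54 -0.07  0.96 -0.    0.68]
60.13170897960663
t 4.75 rot [0.0002 0.0007 0.0198] shift [-0.0011 -0.0021 -0.4341]
```

{"method": "servo_tool", "body": {
  "deltas": [
    [[0, 0, 0, 0, 0, -0.43, -1], [0, 0, 0, 0, 0, -0.43, -1], [0, 0, 0, 0, 0, -0.43, -1], [0, 0, 0, 0, 0, -0.43, -1], [0, 0, 0, 0, 0, -0.43, -1]]
  ]
}}

```text
clock: 5.25
eef_pos: [0.6037, 0.2007, 0.2406]
orientation: [0.24, 0.971, 0.001, 0.002]
contact_force: [0.2, -0.1, -5.2]
finger_gap: 0.245
grip_force: 61.0
```

```bash
python3 -c "
from h import *
st(); print(observe()['grip_force'])
go(.5362,-.0755,.225,143.7)"
```

```text
t 5.25 [0.6037 0.2007 0.2406] yaw 152.29 F [ 0.2 -0.1 -5.2] M [-0.   -0.05 -0.03] gap 0.245 [0.19 0.46 0.28 1.39 0.   0.68]
61.016249656677246
t 5.25 rot [0.0018 0.0019 0.0749] shift [-0.1715 -0.6899  0.0373]
```

{"method": "servo_tool", "body": {
  "deltas": [
    [[0, 0, 0.075, -0.171, -0.69, 0.037, -1], [0, 0, 0.075, -0.171, -0.69, 0.037, -1], [0, 0, 0.075, -0.171, -0.69, 0.037, -1], [0, 0, 0.075, -0.171, -0.69, 0.037, -1], [0, 0, 0.075, -0.171, -0.69, 0.037, -1], [0, 0, 0.075, -0.171, -0.69, 0.037, -1], [0, 0, 0.075, -0.171, -0.69, 0.037, -1], [0, 0, 0.075, -0.171, -0.69, 0.037, -1], [0, 0, 0.075, -0.171, -0.69, 0.037, -1]]
  ]
}}

```text
clock: 6.15
eef_pos: [0.5346, -0.075, 0.2216]
orientation: [0.311, 0.95, 0.0, -0.001]
contact_force: [0.4, -0.3, -4.3]
finger_gap: 0.247
grip_force: 61.5
```

Run:
```python
from h import *
st();go(.5362,-.0755,.205,143.7)
p=cam("wrist");save(p,"w3.png");X=cloud(p)
m=(np.hypot(X[...,0]-.536,X[...,1]+.075)<.07)&(X[...,2]>.24)&(X[...,2]<.27)
print(m.sum(),np.median(X[m],0) if m.any() else 0)
m=(np.hypot(X[...,0]-.536,X[...,1]+.075)<.06)&(X[...,2]>.245)&(X[...,2]<.265)
P=ray(p,np.argwhere(m)[:,::-1],np.median(X[m][:,2]))[:,:2].astype(np.float32);print(len(P),cv2.minAreaRect(P))
```

```text
t 6.15 [ 0.5346 -0.075   0.2216] yaw 143.72 F [ 0.4 -0.3 -4.3] M [ 0.03 -0.04 -0.02] gap 0.247 [-0.29  0.29 -0.03  1.25  0.    0.34]
t 6.15 rot [-0.0001 -0.0007  0.0002] shift [-0.0041  0.0014  0.0414]
18376 [ 0.52611839 -0.06727492  0.25449583]
16047 ((0.53231281042099, -0.06855268776416779), (0.059352848678827286, 0.07994355261325836), 27.663536071777344)
```

View pics/w3.png

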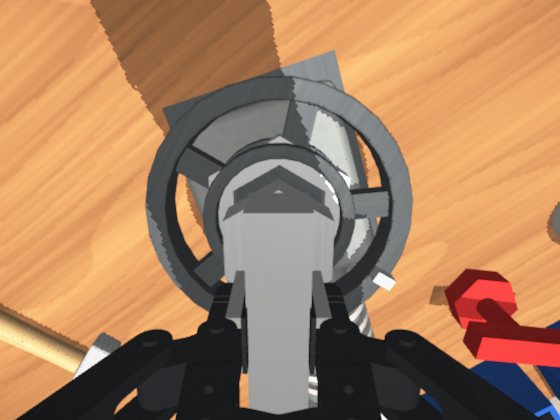

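{"method": "servo_tool", "body": {
  "deltas": [
    [[0, 0, 0, -0.004, 0.0014, 0.04, -1], [0, 0, 0, -0.004, 0.0014, 0.075, -1], [0, 0, 0, -0.004, 0.0014, 0.075, -1], [0, 0, 0, -0.004, 0.0014, 0.085, -1], [0, 0, 0, -0.004, 0.0014, 0.09, -1], [0, 0, 0, -0.004, 0.0014, 0.095, -1], [0, 0, 0, -0.004, 0.0014, 0.095, -1]]
  ]
}}

```text
clock: 6.9
eef_pos: [0.5364, -0.0761, 0.1845]
orientation: [0.312, 0.95, 0.0, -0.0]
contact_force: [0.6, 1.8, -4.3]
finger_gap: 0.248
grip_force: 61.5
```

```bash
python3 -c "
from h import *
st();go(.5362,-.0755,.178,143.7)"
```

```text
t 6.90 [ 0.5364 -0.0761  0.1845] yaw 143.69 F [ 0.6  1.8 -4.3] M [ 0.31 -0.01  0.02] gap 0.248 [-0.29  0.31 -0.11  1.15  0.    0.34]
t 6.9 rot [ 0.0001 -0.0001 -0.0001] shift [0.0012 0.0009 0.0163]
```

{"method": "servo_tool", "body": {
  "deltas": [
    [[0, 0, 0, 0, 0, 0.005, -1], [0, 0, 0, 0, 0, 0.01, -1], [0, 0, 0, 0, 0, 0.015, -1], [0, 0, 0, 0, 0, 0.02, -1], [0, 0, 0, 0, 0, 0.02, -1]]
  ]
}}

```text
clock: 7.4
eef_pos: [0.5363, -0.0762, 0.1761]
orientation: [0.312, 0.95, 0.0, -0.0]
contact_force: [-0.6, 2.0, -5.4]
finger_gap: 0.246
grip_force: 61.4
```

```bash
python3 -c "
from h import *
st();go(.5362,-.0755,.170,143.7)"
```

```text
t 7.40 [ 0.5363 -0.0762  0.1761] yaw 143.68 F [-0.6  2.  -5.4] M [ 0.53  0.16 -0.03] gap 0.246 [-0.29  0.31 -0.13  1.13  0.    0.34]
t 7.4 rot [-0.     -0.0002 -0.0001] shift [0.0012 0.0013 0.0154]
```

{"method": "servo_tool", "body": {
  "deltas": [
    [[0, 0, 0, 0.001, 0.001, 0.005, -1], [0, 0, 0, 0.001, 0.001, 0.01, -1], [0, 0, 0, 0.001, 0.001, 0.014, -1], [0, 0, 0, 0.001, 0.001, 0.016, -1], [0, 0, 0, 0.001, 0.001, 0.016, -1]]
  ]
}}

```text
clock: 7.9
eef_pos: [0.5364, -0.0758, 0.17]
orientation: [0.312, 0.95, -0.0, 0.0]
contact_force: [0.6, 0.0, -4.1]
finger_gap: 0.249
grip_force: 61.6
```

```bash
python3 -c "
from h import *
st()"
```

```text
t 7.90 [ 0.5364 -0.0758  0.17  ] yaw 143.68 F [ 0.6  0.  -4.1] M [ 0.05 -0.05 -0.  ] gap 0.249 [-0.29  0.32 -0.14  1.11 -0.    0.34]
```

{"method": "servo_tool", "body": {
  "deltas": [
    [[0, 0, 0, 0, 0, 0.0025, -1], [0, 0, 0, 0, 0, 0.004, -1], [0, 0, 0, 0, 0, 0.004, -1]]
  ]
}}

```text
clock: 8.2
eef_pos: [0.5364, -0.0757, 0.1685]
orientation: [0.312, 0.95, 0.0, 0.0]
contact_force: [0.7, 0.3, -3.3]
finger_gap: 0.246
grip_force: 61.8
```

```bash
python3 -c "
from h import *
st()"
```

```text
t 8.20 [ 0.5364 -0.0757  0.1685] yaw 143.68 F [ 0.7  0.3 -3.3] M [ 0.    0.03 -0.  ] gap 0.246 [-0.29  0.32 -0.14  1.11  0.    0.34]
```

{"method": "servo_tool", "body": {
  "deltas": [
    [[0, 0, 0, 0, 0, 0.002, -1], [0, 0, 0, 0, 0, 0.004, -1], [0, 0, 0, 0, 0, 0.004, -1]]
  ]
}}

```text
clock: 8.5
eef_pos: [0.5365, -0.0757, 0.1684]
orientation: [0.312, 0.95, -0.0, 0.001]
contact_force: [-7.1, 1.3, 17.2]
finger_gap: 0.247
grip_force: 64.5
```

```bash
python3 -c "
from h import *
st()"
```

```text
t 8.50 [ 0.5365 -0.0757  0.1684] yaw 143.69 F [-7.1  1.3 17.2] M [ 0.31  1.41 -0.02] gap 0.247 [-0.29  0.32 -0.14  1.11 -0.    0.34]
```

{"method": "servo_tool", "body": {
  "deltas": [
    [[0, 0, 0.01, 0, 0, -0.003, -1], [0, 0, 0.03, 0, 0, -0.003, -1], [0, 0, 0.05, 0, 0, -0.003, -1], [0, 0, 0.07, 0, 0, -0.003, -1], [0, 0, 0.09, 0, 0, -0.003, -1], [0, 0, 0.115, 0, 0, -0.003, -1], [0, 0, 0.14, 0, 0, -0.003, -1], [0, 0, 0.165, 0, 0, -0.003, -1], [0, 0, 0.19, 0, 0, -0.003, -1], [0, 0, 0.215, 0, 0, -0.003, -1], [0, 0, 0.24, 0, 0, -0.003, -1], [0, 0, 0.265, 0, 0, -0.003, -1], [0, 0, 0.29, 0, 0, -0.003, -1], [0, 0, 0.315, 0, 0, -0.003, -1], [0, 0, 0.335, 0, 0, -0.003, -1], [0, 0, 0.355, 0, 0, -0.003, -1], [0, 0, 0.37, 0, 0, -0.003, -1], [0, 0, 0.385, 0, 0, -0.003, -1], [0, 0, 0.4, 0, 0, -0.003, -1], [0, 0, 0.4, 0, 0, -0.003, -1]]
  ]
}}

```text
clock: 10.5
eef_pos: [0.536, -0.0752, 0.1685]
orientation: [0.657, 0.753, 0.0, -0.0]
contact_force: [-4.3, 3.8, 6.3]
finger_gap: 0.244
grip_force: 63.0
```

```bash
cat > lug.py <<'E'
from h import *
st();c=np.array([.5362,-.0757])
for n in("wrist","top"):
    p=cam(n);X=cloud(p);g=cv2.cvtColor(p["pixels"],cv2.COLOR_RGB2GRAY)
    r_=np.hypot(X[...,0]-c[0],X[...,1]-c[1])
    L=(g>190)&(X[...,2]>.128)&(X[...,2]<.16)&(r_>.07)&(r_<.12);k_,l,s,_=cv2.connectedComponentsWithStats(L.astype(np.uint8))
    for k in range(1,k_):
        if s[k,4]>4:
            P=X[l==k];d=P[:,:2]-c;print(n,s[k],"r %.4f ang %.2f"%(np.hypot(*d.T).mean(),np.degrees(np.arctan2(d[:,1],d[:,0])).mean()),np.round(P.mean(0),3))
    save(p,n+"_%.2f.png"%observe()["clock"])
E
python3 lug.py;ls pics
```

```text
t 10.50 [ 0.536  -0.0752  0.1685] yaw 97.78 F [-4.3  3.8  6.3] M [ 0.78  1.06 -0.04] gap 0.244 [-0.29  0.32 -0.14  1.11  0.    1.14]
wrist [408 311  22  16 168] r 0.0851 ang -17.54 [ 0.617 -0.101  0.135]
wrist [424 325  52  27 458] r 0.1033 ang -18.43 [ 0.634 -0.108  0.14 ]
a.png
b.png
scene0.png
top0.png
top_10.60.png
w1.png
w1c.png
w2.png
w3.png
wrist_10.55.png
```

{"method": "servo_tool", "body": {
  "deltas": [
    [[0, 0, 0.01, 0, 0, 0, -1], [0, 0, 0.02, 0, 0, 0, -1], [0, 0, 0.03, 0, 0, 0, -1], [0, 0, 0.04, 0, 0, 0, -1], [0, 0, 0.05, 0, 0, 0, -1], [0, 0, 0.06, 0, 0, 0, -1], [0, 0, 0.068, 0, 0, 0, -1], [0, 0, 0.068, 0, 0, 0, -1], [0, 0, 0.068, 0, 0, 0, -1]]
  ]
}}

```text
clock: 11.5
eef_pos: [0.536, -0.0753, 0.1684]
orientation: [0.707, 0.707, 0.0, -0.0]
contact_force: [-4.8, 4.2, 6.3]
finger_gap: 0.247
grip_force: 63.0
```

```bash
python3 lug.py
```

```text
t 11.50 [ 0.536  -0.0753  0.1684] yaw 90.04 F [-4.8  4.2  6.3] M [ 0.8   1.06 -0.1 ] gap 0.247 [-0.29  0.32 -0.14  1.11  0.    1.28]
wrist [435 306  56  23 489] r 0.1031 ang -18.41 [ 0.634 -0.108  0.14 ]
wrist [424 309   4   4   5] r 0.0897 ang -22.96 [ 0.619 -0.111  0.129]
wrist [413 312  17  16 168] r 0.0861 ang -25.46 [ 0.614 -0.113  0.135]
```

{"method": "servo_tool", "body": {
  "deltas": [
    [[0, 0, 0, 0, 0, 0, 1], [0, 0, 0, 0, 0, 0, 1], [0, 0, 0, 0, 0, 0, 1], [0, 0, 0, 0, 0, 0, 1], [0, 0, 0, 0, 0, 0, 1], [0, 0, 0, 0, 0, 0, 1], [0, 0, 0, 0, 0, -0.05, 1], [0, 0, 0, 0, 0, -0.12, 1], [0, 0, 0, 0, 0, -0.2, 1], [0, 0, 0, 0, 0, -0.3, 1], [0, 0, 0, 0, 0, -0.4, 1], [0, 0, 0, 0, 0, -0.4, 1], [0, 0, 0, 0, 0, -0.4, 1]]
  ]
}}

```text
clock: 12.9
eef_pos: [0.5367, -0.0758, 0.3285]
orientation: [0.707, 0.707, 0.0, 0.001]
contact_force: [0.1, -0.1, -1.4]
finger_gap: 0.999
grip_force: 0.0
```

```bash
python3 lug.py
python3 - <<'E'
from h import *
p=cam("wrist");X=cloud(p);save(p,"w9.png")
m=(np.hypot(X[...,0]-.536,X[...,1]+.0755)<.06)&(X[...,2]>.19)&(X[...,2]<.225)
P=ray(p,np.argwhere(m)[:,::-1],.2015)[:,:2].astype(np.float32);print("bar top z",np.median(X[m][:,2]),cv2.minAreaRect(P))
E
```

```text
t 12.90 [ 0.5367 -0.0758  0.3285] yaw 90.06 F [ 0.1 -0.1 -1.4] M [0.01 0.03 0.03] gap 0.999 [-0.29  0.29  0.25  1.53  0.    1.28]
wrist [369 213  29  13 141] r 0.1045 ang -18.42 [ 0.635 -0.109  0.14 ]
bar top z 0.20121452993292022 ((0.5370795726776123, -0.07422730326652527), (0.021964285522699356, 0.09021159261465073), 0.12044965475797653)
```

View pics/w9.png

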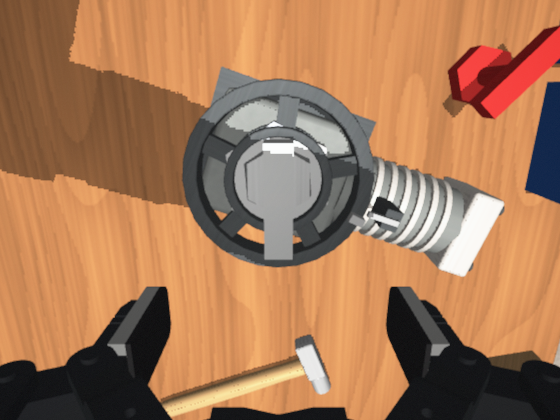

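Run:
```python
from h import *
p=cam("wrist");X=cloud(p);c=np.array([.5362,-.0757])
r=np.hypot(X[...,0]-c[0],X[...,1]-c[1]);P=X[(X[...,2]>.131)&(X[...,2]<.139)&(r>.072)&(r<.092)]
d=P[:,:2]-c;a=np.degrees(np.arctan2(d[:,1],d[:,0]));print(len(P),np.histogram(a,bins=np.arange(-40,0,2)),np.median(a))
```

```text
158 (array([ 0,  0,  0,  0,  0,  4, 47, 47, 48,  0,  4,  8,  0,  0,  0,  0,  0,
        0,  0]), array([-40, -38, -36, -34, -32, -30, -28, -26, -24, -22, -20, -18, -16,
       -14, -12, -10,  -8,  -6,  -4,  -2])) -24.826649012151563
```

Lug still centred near −25°, about 6.6–7° (roughly 10 mm) past the pointer; the key is home and free.

```bash
python3 -c "
from workcell import *
print(job_done())"
```

```text
the job is handed in; nothing more can be done
None
```

The hex key is standing fully home in the hub, the flywheel was turned clockwise with the key until the lug was about 10 mm past the pointer, and the job is handed in at about 13 s with the gripper clear (no verdict was returned).

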